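# Snap the patrol torches back into the desk rack

## Robot

A 6-joint arm with a two-finger parallel gripper is mounted at the origin on the work surface. World frame = base frame: x ahead of the robot, y to its left, z up, the work surface at z = 0. Lengths are in m, angles in rad, forces in N, time in s.
With the tool pointing down it reaches from about 0.3 to 0.875 m from the base axis. Payload 6.4 kg.
Tool frame: the origin (TCP) lies where the fingers leave the gripper's body, on its centre line; the fingertips stand 73 mm ahead of it and the grasp point (between the pads) lies 54 mm ahead of it; z points along the fingers, y is the line along which they close (so a half turn about z gives the same grasp; the last joint's range is limited). The gripper opens to 85 mm and grips with 20 to 120 N. Pads are 22 mm wide; open, the fingers measure 114 mm over their backs; the gripper's body (76 mm by 85 mm) begins 54 mm behind the grasp point. The pads swing forward as they close: fully open they stand 13 mm farther back than shut.
Start: joints at [0.966, 0.181, 1.607, -0, 1.354, -0.206], TCP at [0.223, 0.53, 0.304] pointing down, gripper open.
Joint ranges: [-2.99, 2.99], [-0.89, 2.07], [0.3, 2.58], [-1.14, 4.28], [0, 2.63], [-3.12, 3.12]. Speed limits (rad/s): [2.57, 2.57, 3.01, 3.14, 3.14, 3.14].

## Interface

Orientations are given as a unit quaternion [w, x, y, z].
In Python, from bench import ctrl gives the robot as it stands.
- The arm moves only by the tool carry_out, never from a script. Its argument "steps" is one flat list of numbers, 7 for each row, row after row: the shift along the tool's x, y, z in m, then the turn, a rotation vector about the tool's x, y, z in rad, then the opening, from 0 (shut) to 1 (fully open). In form: [dx, dy, dz, wx, wy, wz, claw, dx, dy, dz, wx, wy, wz, claw, ...]. A call has 1 to 20 rows; each row is the pose to reach, as a shift and turn from the pose commanded when the call began, along the tool's axes at that moment; what a row does not reach only later rows make up. A row lasts 1/10 s, in which the tool goes at most 50 mm and 8.59 degrees, less where a joint would pass 70% of its speed; a pose out of reach is approached as far as the arm can. A call with a gripper value outside its range is refused whole. The fingers move at their own pace and stop on an object; the grip force is fixed at half the most. Time passes only in rows, so rows that repeat a pose let the fingers close. It gives the time, the measured TCP pose, the force, the opening and the grip force at its end, in the units of the state.
- ctrl.get_obs(): the state, without advancing time (a new reading comes with each control period).
- ctrl.camera(name): name is "side" or "top" or "wrist"; returns the picture (400x640x3 uint8, red, green, blue); there is no depth.
- ctrl.camera_params(name): a dict with "vertical_fov" (degrees; the focal length in pixels is half the picture's height over the tangent of half this angle, whatever the lens; pixels are square), "cx", "cy" (the principal point, pixels), "cam_to_world" (4x4, takes a point from camera to world coordinates); the wrist camera has in their place "hand_eye" (4x4, takes a point from camera to tool coordinates, whose origin is the TCP and whose axes are the flange's). Camera axes: x right, y down, z forward; pixel columns grow to the right and rows downward; lengths in m; the calibration is good to about 2 mm. A picture is of the moment at which its call begins: read the wrist's pose just before it. camera_params takes no time and is no camera call.
- ctrl.hand_in(): hands the job in; it is judged then, once.
The state is a dict: "time_s": time; "q": joint angles; "dq": joint speeds; "joint_efforts": joint torques, N m; "eef_pos": TCP position; "eef_rot": TCP orientation; "wrist_force": force on the tool from outside, world axes, zero at the start; "torque": the same for the moment, N m; "opening": opening from 0.0 (shut) to 1.0 (fully open); "grasp_force": force on a finger pad.
Only numpy, scipy, OpenCV 4.12 (cv2) and the standard library are available. Lean on these libraries where they do the work, as an engineer would, in place of code of your own. Each camera call takes 0.05 s, during which the arm holds its last target. There are 200 camera calls.

## Task

Put the two torches lying on the desk pad back into the two empty places of the sloping torch rack: snap each one sideways into both of its spring clips, fully home, with its lens end uppermost like the torches already there. Leave those racked torches and the other things on the desk where they are.

Things in the scene. Friction and masses are not known exactly. Their poses are not given: they have to be found in the camera images.
- torch1_mid (a point): first loose torch, lying on the desk pad: 25 mm aluminium tube, 120 mm long, between a black rubber hexagonal head (40 mm long, lens at its end) and a shorter hexagonal tail (22 mm), both 36 mm across flats; 160 g. It lies on their flats, the tube level, its axis 18 mm above the pad. This point: on the axis, half-way along the tube, where it balances; x axis along the torch to the lens
- torch1_lens (a point): centre of the first loose torch's lens, 100 mm along its axis from torch1_mid
- torch2_mid (a point): second loose torch, the same as the first, also lying on the pad; this point is on its axis, half-way along the tube; x axis towards the lens
- torch2_lens (a point): centre of the second loose torch's lens, 100 mm along its axis from torch2_mid
- clips_c: an empty place of the rack: two sprung clips, each 16 mm wide, 36 mm either side of the origin along x. Origin: where the middle of a seated torch belongs, on its axis, 100 mm above the desk. x: along the seated torch, up the 25 degree slope, the way the lens points. z: out of the clips' mouths, 25 degrees from vertical, towards the robot's side; torches go in along -z. y: level, along the row
- clips_d: the other empty place, like clips_c, axes alike. In both the jaws' lips end 19 mm above the origin along z, 38 mm apart, narrowing to a 19 mm throat; pushing a torch through both clips takes about 10 N, then the tube is pulled against the clips' backs and held. It may sit 14 mm either way along x before its head or tail meets a clip
- torch3_mid (a point): torch already seated in the rack, not to be moved; point on its axis, half-way along the tube
- torch4_mid (a point): the other torch already seated in the rack, not to be moved; point on its axis, half-way along the tube
- pad: grey desk pad, 240 x 290 mm, 3 mm thick, fixed to the desk, on which the loose torches lie; origin under its centre
- rack: dark steel torch rack, fixed to the desk: base plate 160 x 350 mm, end frames, two rails along the row that carry four places 78 mm apart. Between the rails (54 mm) there is free space over 70 mm deep below a seated torch's axis, so fingers pass between the two clips of a place (56 mm clear). Origin under the base plate's centre, x level to the back, y along the row
- stapler: bystander: black stapler, 140 x 36 x 50 mm, in front of the pad; origin under its centre
- tape: bystander: roll of clear tape lying flat, 70 mm diameter, 19 mm high, behind the rack; origin under its centre
- notes: bystander: block of white note paper, 76 x 76 x 30 mm, in front of the pad; origin under its centre
- mug: bystander: white mug, 80 mm diameter, 95 mm high, at the side of the desk; origin under its centre
- mouse: bystander: black computer mouse, 105 x 60 x 32 mm, in front of the rack; origin under its centre
- calculator: bystander: grey pocket calculator, 150 x 85 x 16 mm, in front of the rack; origin under its centre
- water_bottle: bystander: clear bottle with a green cap, 74 mm diameter, 209 mm high, at the side of the desk; origin under its centre

How it is judged:
At the end, for the whole second after the job is handed in: Each empty place holds one loose torch: its middle within 3 mm of the seat sideways and in depth, 17 mm along it, axis within 4 degrees, lens end up the slope. The torches racked at the start have stayed within 10 mm and no bystander has moved over 30 mm (((x of torch1_mid in the frame of clips_c between -0.017 and 0.017 m and y of torch1_mid in the frame of clips_c between -0.003 and 0.003 m and z of torch1_mid in the frame of clips_c between -0.003 and 0.003 m and angle between the x axis of torch1_mid and the x axis of clips_c, either way round below 0.07 rad and x of torch1_lens in the frame of clips_c above 0.05 m and x of torch2_mid in the frame of clips_d between -0.017 and 0.017 m and y of torch2_mid in the frame of clips_d between -0.003 and 0.003 m and z of torch2_mid in the frame of clips_d between -0.003 and 0.003 m and angle between the x axis of torch2_mid and the x axis of clips_d, either way round below 0.07 rad and x of torch2_lens in the frame of clips_d above 0.05 m) or (x of torch1_mid in the frame of clips_d between -0.017 and 0.017 m and y of torch1_mid in the frame of clips_d between -0.003 and 0.003 m and z of torch1_mid in the frame of clips_d between -0.003 and 0.003 m and angle between the x axis of torch1_mid and the x axis of clips_d, either way round below 0.07 rad and x of torch1_lens in the frame of clips_d above 0.05 m and x of torch2_mid in the frame of clips_c between -0.017 and 0.017 m and y of torch2_mid in the frame of clips_c between -0.003 and 0.003 m and z of torch2_mid in the frame of clips_c between -0.003 and 0.003 m and angle between the x axis of torch2_mid and the x axis of clips_c, either way round below 0.07 rad and x of torch2_lens in the frame of clips_c above 0.05 m)) and distance of each of torch3_mid, torch4_mid from where it was at the start of the episode below 0.01 m and distance of each of stapler, tape, notes, mug, mouse, calculator, water_bottle from where it was at the start of the episode below 0.03 m); the robot touches nothing.
It fails at once if a torch that was already racked is knocked out of its place (distance of any of torch3_mid, torch4_mid from where it was at the start of the episode above 0.02 m).
It fails at once if another thing on the desk is pushed away (more than 50 mm) or knocked over (distance of any of stapler, tape, notes, mug, mouse, calculator, water_bottle from where it was at the start of the episode above 0.05 m or angle between any of mug, water_bottle's own z axis and vertical above 0.5 rad).
It also fails if it takes over 64 s, if anything falls off the work surface, if the arm or the gripper's body presses on something with over 40 N, if the wrist force passes 120 N, or if a joint passes its speed limit or range.

## Working session

There is one attempt and no reset: what is moved stays moved. The work goes in short steps, Python scripts to look and compute and a tool call to move; the robot and the scene stay as the last step left them, time stands still between calls to the robot, and variables do not carry over. Pictures are saved under pics/ and viewed, at most 10 in all, crops included, and the job is handed in when it is done.

Besides the shell and the picture viewer there is one more tool, called as a command line: name --argument value ..., lists and objects as JSON in quotes. carry_out: Moves the arm, as the interface text tells. Its arguments: {"type":"object","properties":{"steps":{"type":"array"}},"required":["steps"]}

```bash
ls; mkdir -p pics; python3 - <<'E'
from bench import ctrl
import cv2, numpy as np
np.set_printoptions(precision=4,suppress=True)
print(ctrl.get_obs())
for n in ["side","top","wrist"]:
    cv2.imwrite(f"pics/{n}0.png",ctrl.camera(n)[:,:,::-1]); print(n,ctrl.camera_params(n))
E
```

```text
pics
{'time_s': 0.0, 'q': array([ 0.9657,  0.1816,  1.608 ,  0.    ,  1.3538, -0.2063]), 'dq': array([-0.001 ,  0.0011,  0.0013,  0.0009,  0.0006,  0.0002]), 'joint_efforts': array([  0.0002, -44.4881, -35.1332,  -0.0004,   0.0089,   0.    ]), 'eef_pos': array([0.223 , 0.5295, 0.303 ]), 'eef_rot': array([-0.0004,  0.1981,  0.9802, -0.0008]), 'wrist_force': array([-0.9686,  0.9866, -0.7286]), 'torque': array([0.0171, 0.0342, 0.0013]), 'grasp_force': 0.0, 'opening': 0.9988919190123849}
side {'vertical_fov': 44.08502752811985, 'cx': 318.8254224713731, 'cy': 200.23982996565593, 'cam_to_world': array([[-0.9872, -0.0928,  0.1294,  0.3844],
       [-0.1579,  0.676 , -0.7197,  1.0875],
       [-0.0207, -0.731 , -0.6821,  1.096 ],
       [ 0.    ,  0.    ,  0.    ,  1.    ]])}
top {'vertical_fov': 43.06037323905405, 'cx': 313.51919959910634, 'cy': 198.85680469030532, 'cam_to_world': array([[ 0.0193, -0.9808,  0.1942,  0.2922],
       [-0.9998, -0.0205, -0.004 ,  0.0179],
       [ 0.0079, -0.1941, -0.9809,  1.3832],
       [ 0.    ,  0.    ,  0.    ,  1.    ]])}
wrist {'vertical_fov': 68.21825669341295, 'cx': 320.2693467416956, 'cy': 200.27262006856154, 'hand_eye': array([[-0.0006, -0.9486, -0.3164,  0.0806],
       [ 1.    , -0.0009,  0.0011, -0.0002],
       [-0.0013, -0.3164,  0.9486, -0.0687],
       [ 0.    ,  0.    ,  0.    ,  1.    ]])}
```

View pics/top0.png

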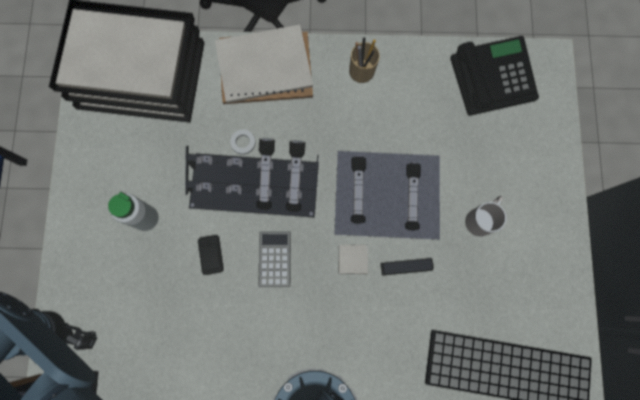

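View pics/side0.png

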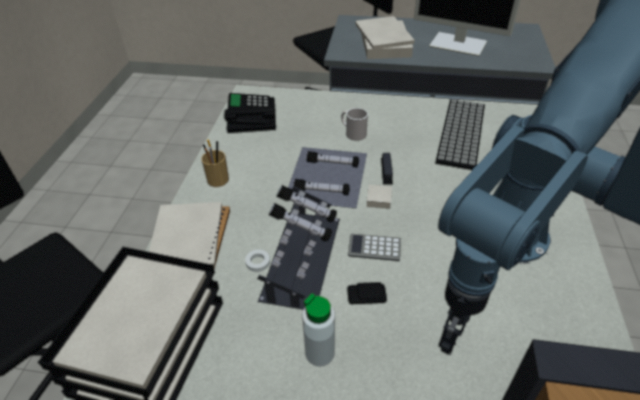

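The top view shows the loose torches at about (359,190) and (413,196), with heads apparently uppermost in the image. The racked torches are at (266,175) and (297,175), and the empty places at about (204,175) and (234,175). I'll get rough positions next.

```bash
cat > h.py <<'E'
import numpy as np, cv2
from scipy.spatial.transform import Rotation as R
from bench import ctrl
np.set_printoptions(precision=4,suppress=True)
def tool(o=None):
    o=o or ctrl.get_obs(); q=o["eef_rot"]; T=np.eye(4)
    T[:3,:3]=R.from_quat([q[1],q[2],q[3],q[0]]).as_matrix(); T[:3,3]=o["eef_pos"]; return T
def cam(n,T=None):
    p=ctrl.camera_params(n); f=200/np.tan(np.radians(p["vertical_fov"]/2))
    M=p["cam_to_world"] if n!="wrist" else (tool() if T is None else T)@p["hand_eye"]
    return f,p["cx"],p["cy"],M
def ray(c,u,v):
    f,cx,cy,M=c; d=M[:3,:3]@np.array([(u-cx)/f,(v-cy)/f,1]); return M[:3,3],d/np.linalg.norm(d)
def onz(c,u,v,z):
    o,d=ray(c,u,v); return o+d*(z-o[2])/d[2]
def proj(c,P):
    f,cx,cy,M=c; p=np.linalg.inv(M)@np.append(P,1); return np.array([f*p[0]/p[2]+cx,f*p[1]/p[2]+cy])
def move(pos,Rm):   # shift & rotvec in tool axes to reach the pose
    T=tool(); print("move", T[:3,:3].T@(np.array(pos)-T[:3,3]), R.from_matrix(T[:3,:3].T@Rm).as_rotvec())
E
python3 - <<'E'
from h import *
c=cam("top")
for u,v,z in [(358,163,.021),(358,218,.021),(413,169,.021),(413,225,.021),(188,207,0.0),(312,216,0.),(317,157,0),(190,150,.0),(204,160,.12),(204,188,.08),(234,162,.12),(234,190,.08)]: print(u,v,onz(c,u,v,z))
Rm=np.array([[-1,0,0],[0,1,0],[0,0,-1.]]).T
move([.5,-.13,.30],Rm)
E
```

```text
358 163 [ 0.6661 -0.1094  0.021 ]
358 218 [ 0.5113 -0.1097  0.021 ]
413 169 [ 0.6521 -0.2622  0.021 ]
413 225 [ 0.4952 -0.2592  0.021 ]
188 207 [0.5359 0.359  0.    ]
312 216 [0.5177 0.0155 0.    ]
317 157 [0.6869 0.0047 0.    ]
190 150 [0.6997 0.3644 0.    ]
204 160 [0.6384 0.2966 0.12  ]
204 188 [0.5733 0.3008 0.08  ]
234 162 [0.6347 0.2192 0.12  ]
234 190 [0.5696 0.2218 0.08  ]
move [-0.5113 -0.5003  0.0037] [-0.0013 -0.0005 -0.3988]
```

carry_out --steps '[-0.43,-0.18,-0.02,0,0,-0.4,1,-0.43,-0.18,-0.02,0,0,-0.4,1,-0.43,-0.18,-0.02,0,0,-0.4,1,-0.43,-0.18,-0.02,0,0,-0.4,1,-0.43,-0.18,-0.02,0,0,-0.4,1,-0.43,-0.18,-0.02,0,0,-0.4,1,-0.43,-0.18,-0.02,0,0,-0.4,1,-0.43,-0.18,-0.02,0,0,-0.4,1,-0.43,-0.18,-0.02,0,0,-0.4,1,-0.43,-0.18,-0.02,0,0,-0.4,1,-0.43,-0.18,-0.02,0,0,-0.4,1,-0.43,-0.18,-0.02,0,0,-0.4,1,-0.43,-0.18,-0.02,0,0,-0.4,1]'

```text
time_s: 1.45
eef_pos: [0.5488, 0.1978, 0.3235]
eef_rot: [-0.001, -0.001, 1.0, 0.0]
wrist_force: [1.1, -0.6, -0.1]
opening: 1.002
grasp_force: 0.0
```

```bash
python3 - <<'E'
from h import *
np.save("Track.npy",tool()); print(tool(),ctrl.get_obs()["time_s"])
cv2.imwrite("pics/rack.png",cv2.resize(ctrl.camera("wrist")[:,:,::-1],(800,500),interpolation=cv2.INTER_CUBIC))
E
```

```text
[[-1.     -0.0021 -0.0011  0.5488]
 [-0.0021  1.      0.0002  0.1978]
 [ 0.0011  0.0002 -1.      0.3235]
 [ 0.      0.      0.      1.    ]] 1.45
```

View pics/rack.png

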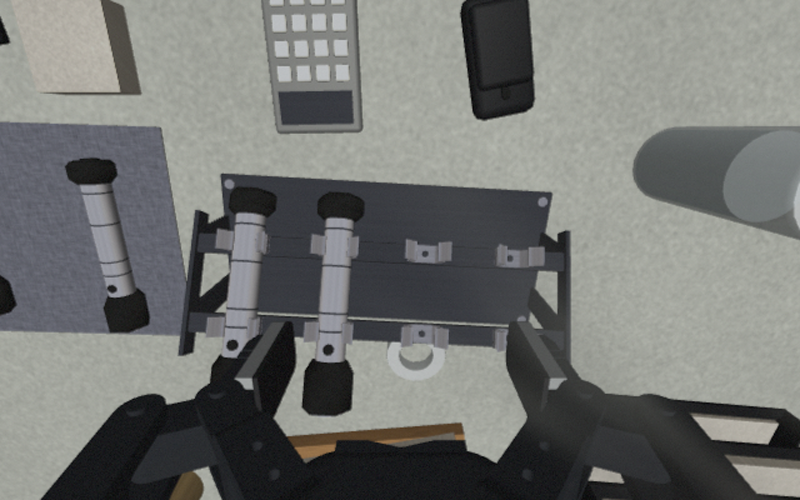

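The wrist view shows empty places with clip screws at about (427,254)/(422,334) and (517,258)/(hidden) in the 800 px picture. A finger hides the last one. The heads of the loose torches point down in the image (+x), the same way as the racked ones.

```bash
python3 - <<'E'
from h import *
c=cam("wrist",np.load("Track.npy"))
g=lambda u,v,z: onz(c,u*.8,v*.8,z)
s,co=np.sin(np.radians(25)),np.cos(np.radians(25))
zf=.1-.036*s-.0125*co; zr=.1+.036*s-.0125*co
a=g(427,254,zf); b=g(422,334,zr); d=g(517,258,zf)
print(a,b,b-a,d,d-a,"yaw",np.arctan2((b-a)[1],(b-a)[0]),np.arctan2(-(d-a)[0],(d-a)[1]))
print("plate corners",g(222,174,.004),g(550,193,.004))
# racked tube pts
for p in [(340,222),(336,300),(327,388),(247,222),(243,300)]: print(p, [g(*p,z) for z in (.08,.1,.13)])
print("torch", g(92,172,.021),g(98,186,.033),g(127,312,.021),"pad",g(160,127,.003),g(187,334,.003))
E
```

```text
[0.5778 0.2222 0.0735] [0.6427 0.2172 0.1039] [ 0.0649 -0.005   0.0304] [0.5816 0.3048 0.0735] [0.0038 0.0827 0.    ] yaw -0.07707570570827982 -0.04595864904326975
plate corners [0.5142 0.013  0.004 ] [0.5335 0.3558 0.004 ]
(340, 222) [array([0.5462, 0.1453, 0.08  ]), array([0.5412, 0.1486, 0.1   ]), array([0.5337, 0.1536, 0.13  ])]
(336, 300) [array([0.621 , 0.1378, 0.08  ]), array([0.6112, 0.1416, 0.1   ]), array([0.5966, 0.1473, 0.13  ])]
(327, 388) [array([0.7199, 0.1234, 0.08  ]), array([0.7037, 0.1281, 0.1   ]), array([0.6796, 0.1352, 0.13  ])]
(247, 222) [array([0.5463, 0.0645, 0.08  ]), array([0.5413, 0.073 , 0.1   ]), array([0.5338, 0.0858, 0.13  ])]
(243, 300) [array([0.6211, 0.0511, 0.08  ]), array([0.6113, 0.0605, 0.1   ]), array([0.5966, 0.0745, 0.13  ])]
torch [ 0.5104 -0.1071  0.021 ] [ 0.5224 -0.0949  0.033 ] [ 0.6649 -0.1084  0.021 ] pad [ 0.4681 -0.0424  0.003 ] [ 0.7039 -0.0581  0.003 ]
```

```bash
cat >> h.py <<'E'
def clipR(psi=-.056,a=np.radians(25)):
    s,c=np.sin(a),np.cos(a)
    x=np.array([c*np.cos(psi),c*np.sin(psi),s]); y=np.array([-np.sin(psi),np.cos(psi),0]); return np.column_stack([x,y,np.cross(x,y)])
def toolR(psi=-.056,a=np.radians(25)):
    C=clipR(psi,a); return np.column_stack([-C[:,0],C[:,1],-C[:,2]])
E
python3 - <<'E'
from h import *
C=clipR()
move(np.array([.605,.22,.1])+.2*C[:,2],toolR())
E
```

```text
move [0.028  0.0267 0.0424] [ 0.013  -0.4369  0.0577]
```

carry_out --steps '[0.028,0.027,0.042,0.013,-0.437,0.058,1,0.028,0.027,0.042,0.013,-0.437,0.058,1,0.028,0.027,0.042,0.013,-0.437,0.058,1,0.028,0.027,0.042,0.013,-0.437,0.058,1,0.028,0.027,0.042,0.013,-0.437,0.058,1,0.028,0.027,0.042,0.013,-0.437,0.058,1]'

```text
time_s: 2.1
eef_pos: [0.5227, 0.2243, 0.2834]
eef_rot: [0.217, 0.028, 0.976, -0.006]
wrist_force: [0.7, 0.4, 0.6]
opening: 1.005
grasp_force: 0.0
```

```bash
python3 - <<'E'
from h import *
np.save("Tc.npy",tool()); print(tool(),ctrl.get_obs()["time_s"])
cv2.imwrite("pics/c.png",cv2.resize(ctrl.camera("wrist")[:,:,::-1],(800,500),interpolation=cv2.INTER_CUBIC))
E
```

```text
[[-0.9046  0.0574  0.4224  0.5227]
 [ 0.0522  0.9984 -0.024   0.2243]
 [-0.4231  0.0004 -0.9061  0.2834]
 [ 0.      0.      0.      1.    ]] 2.1
```

View pics/c.png

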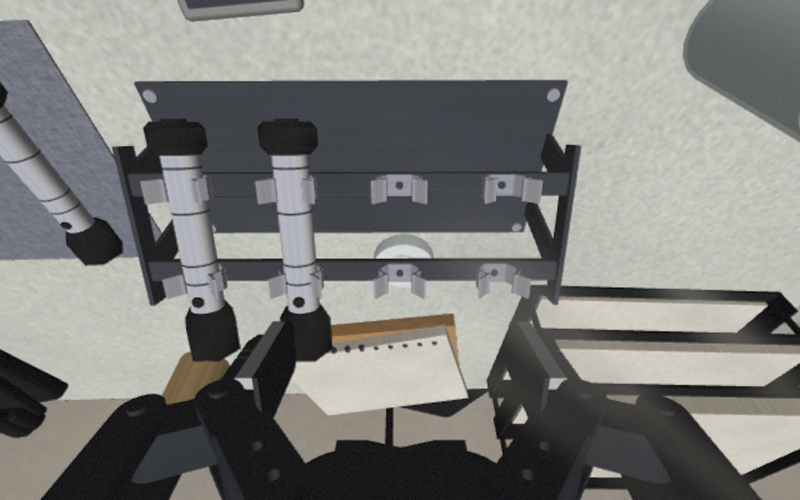

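This squared-on view shows the clip screws: place c at (399,186) and (399,273), place d at (503,186) and (495,273). The rows look level, so the yaw is good.

```bash
python3 - <<'E'
from h import *
c1=cam("wrist",np.load("Tc.npy")); c0=cam("wrist",np.load("Track.npy")); C=clipR(); T=np.load("Tc.npy")
def tri(p0,p1):
    (o,d),(e,f)=ray(c0,p0[0]*.8,p0[1]*.8),ray(c1,p1[0]*.8,p1[1]*.8)
    t,s=np.linalg.lstsq(np.column_stack([d,-f]),e-o,rcond=None)[0]; return (o+t*d+e+s*f)/2,np.linalg.norm(o+t*d-e-s*f)
for a,b in [((427,254),(399,186)),((422,334),(399,273)),((517,258),(503,186))]:
    P,g=tri(a,b); print("tri",P,g,"in c frame",C.T@(P-[.605,.22,.1]))
O=np.array([.605,.22,.1])
for depth in (-.0125,-.005,0):
    n=C[:,2]
    print(depth)
    for p in [(399,186),(399,273),(503,186),(495,273)]:
        o,d=ray(c1,p[0]*.8,p[1]*.8); t=(depth-(o-O)@n)/(d@n); print(C.T@(o+t*d-O))
E
```

```text
tri [0.5753 0.2209 0.0777] 0.0016266024454772965 in c frame [-0.0363 -0.0007 -0.0077]
tri [0.6413 0.2166 0.1046] 0.0007820870229293945 in c frame [ 0.035  -0.0014 -0.0112]
tri [0.577  0.2989 0.0827] 0.004903967418186734 in c frame [-0.0366  0.0772 -0.002 ]
-0.0125
[-0.0359 -0.0015 -0.0125]
[ 0.0354 -0.0018 -0.0125]
[-0.0357  0.0777 -0.0125]
[ 0.0356  0.0772 -0.0125]
-0.005
[-0.037  -0.0015 -0.005 ]
[ 0.0324 -0.0017 -0.005 ]
[-0.0368  0.0756 -0.005 ]
[ 0.0326  0.0751 -0.005 ]
0
[-0.0378 -0.0015 -0.    ]
[ 0.0303 -0.0017 -0.    ]
[-0.0376  0.0742 -0.    ]
[ 0.0306  0.0737 -0.    ]
```

```bash
python3 - <<'E'
from h import *
move([.64,-.185,.29],toolR(0,0))
E
```

```text
move [-0.1303 -0.4016  0.0533] [-0.0123  0.437  -0.0572]
```

carry_out --steps '[-0.13,-0.4,0.053,-0.012,0.437,-0.057,1,-0.13,-0.4,0.053,-0.012,0.437,-0.057,1,-0.13,-0.4,0.053,-0.012,0.437,-0.057,1,-0.13,-0.4,0.053,-0.012,0.437,-0.057,1,-0.13,-0.4,0.053,-0.012,0.437,-0.057,1,-0.13,-0.4,0.053,-0.012,0.437,-0.057,1,-0.13,-0.4,0.053,-0.012,0.437,-0.057,1,-0.13,-0.4,0.053,-0.012,0.437,-0.057,1,-0.13,-0.4,0.053,-0.012,0.437,-0.057,1,-0.13,-0.4,0.053,-0.012,0.437,-0.057,1,-0.13,-0.4,0.053,-0.012,0.437,-0.057,1,-0.13,-0.4,0.053,-0.012,0.437,-0.057,1]'

```text
time_s: 3.35
eef_pos: [0.6385, -0.1826, 0.2888]
eef_rot: [-0.0, -0.0, 1.0, 0.0]
wrist_force: [1.4, 0.0, -0.7]
opening: 0.999
grasp_force: 0.0
```

```bash
python3 - <<'E'
from h import *
np.save("Tp.npy",tool()); print(tool(),ctrl.get_obs()["time_s"])
cv2.imwrite("pics/pad.png",cv2.resize(ctrl.camera("wrist")[:,:,::-1],(800,500),interpolation=cv2.INTER_CUBIC))
E
```

```text
[[-1.     -0.0008 -0.0006  0.6385]
 [-0.0008  1.      0.0003 -0.1826]
 [ 0.0006  0.0003 -1.      0.2888]
 [ 0.      0.      0.      1.    ]] 3.35
```

View pics/pad.png

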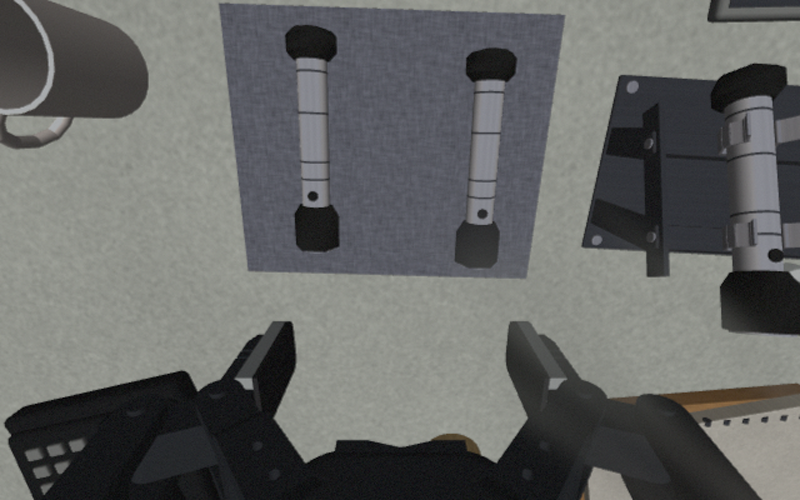

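The two torches lie nearly along x with their lenses at +x (picture bottom). The tube ends are at about (489,80)/(480,225) for the right one and (311,58)/(316.5,207) for the left one.

```bash
python3 - <<'E'
from h import *
c=cam("wrist",np.load("Tp.npy"))
for a,b in [((490,80),(481,225)),((311,58),(316.5,207))]:
    A,B=[onz(c,p[0]*.8,p[1]*.8,.0335) for p in (a,b)]; L=np.linalg.norm(B-A)
    A2,B2=[onz(c,p[0]*.8,p[1]*.8,.021) for p in (a,b)]
    mid=np.array([(A+B)[0]/2,(A2+B2)[1]/2]); yaw=np.arctan2((B2-A2)[1],(B2-A2)[0]); print(mid,yaw,L)
    move([*mid,.079],toolR(yaw,0))
E
```

```text
[ 0.5818 -0.1073] 0.009113648161088008 0.11990220915473314
move [0.0566 0.075  0.21  ] [ 0.     -0.0003 -0.0078]
[ 0.5656 -0.2579] -0.035198389832083954 0.11920295375172407
move [ 0.0729 -0.0756  0.21  ] [-0.     -0.0003  0.0365]
```

carry_out --steps '[0.057,0.075,0.1,0,0,-0.008,1,0.057,0.075,0.1,0,0,-0.008,1,0.057,0.075,0.1,0,0,-0.008,1,0.057,0.075,0.14,0,0,-0.008,1,0.057,0.075,0.17,0,0,-0.008,1,0.057,0.075,0.19,0,0,-0.008,1,0.057,0.075,0.2,0,0,-0.008,1,0.057,0.075,0.21,0,0,-0.008,1,0.057,0.075,0.21,0,0,-0.008,1,0.057,0.075,0.21,0,0,-0.008,1,0.057,0.075,0.21,0,0,-0.008,0,0.057,0.075,0.21,0,0,-0.008,0,0.057,0.075,0.21,0,0,-0.008,0,0.057,0.075,0.21,0,0,-0.008,0,0.057,0.075,0.21,0,0,-0.008,0,0.057,0.075,0.21,0,0,-0.008,0,0.057,0.075,0.21,0,0,-0.008,0,0.057,0.075,0.21,0,0,-0.008,0]'

```text
time_s: 5.2
eef_pos: [0.5818, -0.1088, 0.0795]
eef_rot: [0.0, -0.004, 1.0, -0.001]
wrist_force: [-1.6, -0.5, 5.2]
opening: 0.267
grasp_force: 59.0
```

carry_out --steps '[0,0,-0.03,0,0,0,0,0,0,-0.07,0,0,0,0,0,0,-0.12,0,0,0,0,0,0,-0.17,0,0,0,0,0,0,-0.22,0,0,0,0,0,0,-0.22,0,0,0,0]'

```text
time_s: 5.8
eef_pos: [0.5845, -0.1094, 0.3073]
eef_rot: [0.006, -0.004, 1.0, -0.003]
wrist_force: [0.5, 0.5, -1.4]
opening: 0.269
grasp_force: 59.1
```

```bash
cat >> h.py <<'E'
O=np.array([.605,.22,.1])+clipR()@np.array([0,-.0013,0]); OD=np.array([.605,.22,.1])+clipR()@np.array([0,.0768,0])
E
python3 - <<'E'
from h import *
o=ctrl.get_obs();print(o["opening"],o["wrist_force"],o["torque"],OD,O)
move(OD+(.0585+.1)*clipR()[:,2],toolR())
E
```

```text
0.2694412807522595 [ 0.5145  0.5157 -1.3771] [ 0.006  -0.0808 -0.013 ] [0.6093 0.2967 0.1   ] [0.6049 0.2187 0.1   ]
move [0.0395 0.4105 0.0607] [ 0.0086 -0.4231  0.0645]
```

carry_out --steps '[0.03,0.41,0,0.009,-0.43,0.065,0,0.03,0.41,0,0.009,-0.43,0.065,0,0.03,0.41,0,0.009,-0.43,0.065,0,0.03,0.41,0,0.009,-0.43,0.065,0,0.03,0.41,0,0.009,-0.43,0.065,0,0.03,0.41,0,0.009,-0.43,0.065,0,0.03,0.41,0,0.009,-0.43,0.065,0,0.03,0.41,0,0.009,-0.43,0.065,0,0.03,0.41,0,0.009,-0.43,0.065,0,0.03,0.41,0,0.009,-0.43,0.065,0,0.04,0.41,0.03,0.009,-0.43,0.065,0,0.04,0.41,0.06,0.009,-0.43,0.065,0,0.04,0.41,0.06,0.009,-0.43,0.065,0,0.04,0.41,0.06,0.009,-0.43,0.065,0,0.04,0.41,0.06,0.009,-0.43,0.065,0]'

```text
time_s: 7.3
eef_pos: [0.5395, 0.3007, 0.2405]
eef_rot: [0.215, 0.029, 0.976, -0.004]
wrist_force: [0.9, 0.9, -0.4]
opening: 0.27
grasp_force: 59.4
```

```bash
python3 - <<'E'
from h import *
T=tool()
move(OD+.0585*clipR()[:,2],toolR())
np.save("Td.npy",T)
cv2.imwrite("pics/d.png",cv2.resize(ctrl.camera("wrist")[:,:,::-1],(800,500),interpolation=cv2.INTER_CUBIC))
E
```

```text
move [-0.0044 -0.0005  0.0983] [ 0.004  -0.0038 -0.004 ]
```

View pics/d.png

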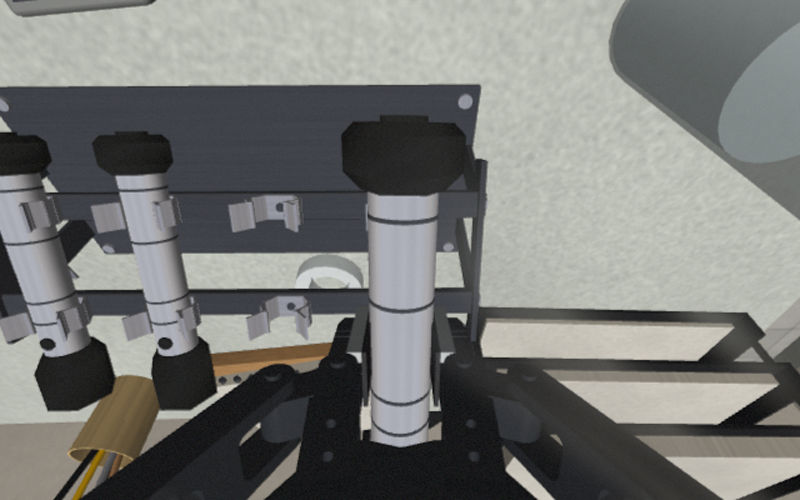

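The torch is held square: its tube is centred at column 401, tail towards the robot. I'll insert it now.

carry_out --steps '[-0.004,0,0.03,0.004,-0.004,-0.004,0,-0.004,0,0.055,0.004,-0.004,-0.004,0,-0.004,0,0.065,0.004,-0.004,-0.004,0,-0.004,0,0.072,0.004,-0.004,-0.004,0,-0.004,0,0.079,0.004,-0.004,-0.004,0,-0.004,0,0.079,0.004,-0.004,-0.004,0]'

```text
time_s: 7.95
eef_pos: [0.5752, 0.2992, 0.1689]
eef_rot: [0.216, 0.027, 0.976, -0.007]
wrist_force: [-0.3, -1.7, -1.0]
opening: 0.268
grasp_force: 59.5
```

carry_out --steps '[0,0,0.006,0,0,0,0,0,0,0.012,0,0,0,0,0,0,0.017,0,0,0,0,0,0,0.02,0,0,0,0,0,0,0.02,0,0,0,0,0,0,0.02,0,0,0,0]'

```text
time_s: 8.55
eef_pos: [0.5827, 0.299, 0.1521]
eef_rot: [0.215, 0.027, 0.976, -0.007]
wrist_force: [-15.1, -7.1, 18.3]
opening: 0.266
grasp_force: 62.1
```

```bash
python3 - <<'E'
from h import *
move(OD+.0585*clipR()[:,2],toolR())
o=ctrl.get_obs();print(clipR().T@o["wrist_force"],o["torque"],o["opening"],clipR().T@(o["eef_pos"]-OD))
E
```

```text
move [-0.0022 -0.0008  0.    ] [-0.0014 -0.0023  0.0018]
[-5.5967 -7.941  22.7619] [-1.0743  1.1673 -0.4358] 0.2660190596768737 [-0.0022  0.0008  0.0586]
```

carry_out --steps '[0,-0.001,0.002,0,0,0,0,0,-0.001,0.002,0,0,0,0]'

```text
time_s: 8.75
eef_pos: [0.5828, 0.2989, 0.152]
eef_rot: [0.215, 0.026, 0.976, -0.006]
wrist_force: [-28.3, -6.0, 33.2]
opening: 0.269
grasp_force: 64.3
```

carry_out --steps '[0,-0.001,0,0,0,0,0.6,0,-0.001,0,0,0,0,0.6,0,-0.001,0,0,0,0,0.6,0,-0.001,0,0,0,0,0.6,0,-0.001,-0.03,0,0,0,0.6,0,-0.001,-0.07,0,0,0,0.6,0,-0.001,-0.12,0,0,0,1,0,-0.001,-0.15,0,0,0,1,0,-0.001,-0.15,0,0,0,1,0,-0.001,-0.15,0,0,0,1]'

```text
time_s: 9.75
eef_pos: [0.521, 0.3007, 0.2852]
eef_rot: [0.216, 0.027, 0.976, -0.006]
wrist_force: [-0.2, 0.6, -0.8]
opening: 1.001
grasp_force: 0.0
```

```bash
python3 - <<'E'
from h import *
print(tool(),ctrl.get_obs()["wrist_force"])
np.save("Tv.npy",tool())
cv2.imwrite("pics/v.png",cv2.resize(ctrl.camera("wrist")[:,:,::-1],(800,500),interpolation=cv2.INTER_CUBIC))
move([.5656,-.2579,.2888],toolR(-.035,0))
E
```

```text
[[-0.9054  0.0547  0.4211  0.521 ]
 [ 0.0495  0.9985 -0.0233  0.3007]
 [-0.4218 -0.0003 -0.9067  0.2852]
 [ 0.      0.      0.      1.    ]] [-0.1566  0.5819 -0.7727]
move [-0.0704 -0.5549  0.0278] [-0.0058  0.433  -0.0194]
```

View pics/v.png

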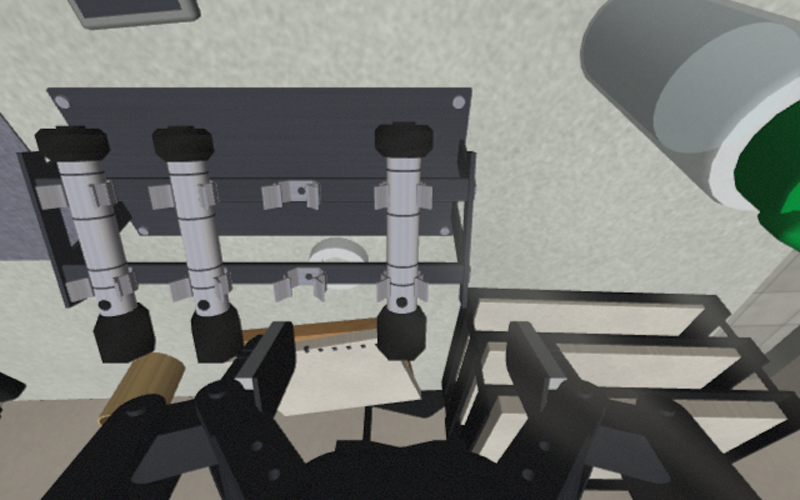

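Torch 1 sits in both clips, in line with its neighbours: the tail is at (403,140) and the dot at (402,301). On to torch 2.

carry_out --steps '[-0.07,-0.555,0.028,-0.006,0.433,-0.019,1,-0.07,-0.555,0.028,-0.006,0.433,-0.019,1,-0.07,-0.555,0.028,-0.006,0.433,-0.019,1,-0.07,-0.555,0.028,-0.006,0.433,-0.019,1,-0.07,-0.555,0.028,-0.006,0.433,-0.019,1,-0.07,-0.555,0.028,-0.006,0.433,-0.019,1,-0.07,-0.555,0.028,-0.006,0.433,-0.019,1,-0.07,-0.555,0.028,-0.006,0.433,-0.019,1,-0.07,-0.555,0.028,-0.006,0.433,-0.019,1,-0.07,-0.555,0.028,-0.006,0.433,-0.019,1,-0.07,-0.555,0.028,-0.006,0.433,-0.019,1,-0.07,-0.555,0.028,-0.006,0.433,-0.019,1,-0.07,-0.555,0.028,-0.006,0.433,-0.019,1,-0.07,-0.555,0.028,-0.006,0.433,-0.019,1,-0.07,-0.555,0.028,-0.006,0.433,-0.019,1]'

```text
time_s: 11.3
eef_pos: [0.5655, -0.256, 0.2883]
eef_rot: [-0.0, 0.017, 1.0, 0.001]
wrist_force: [-0.6, 0.9, 1.4]
opening: 0.999
grasp_force: 0.0
```

```bash
python3 - <<'E'
from h import *
move([.5656,-.2579,.0795],toolR(-.035,0))
c=cam("wrist",np.load("Tv.npy")); C=clipR()
for p in [(302,190),(308,276)]:
    o,d=ray(c,p[0]*.8,p[1]*.8); t=(-.0125-(o-O)@C[:,2])/(d@C[:,2]); print(C.T@(o+t*d-O))
E
```

```text
move [-0.0002 -0.0023  0.2088] [ 0.002  -0.0004  0.0014]
[-0.0364  0.0009 -0.0125]
[ 0.0356 -0.0001 -0.0125]
```

carry_out --steps '[0,-0.002,0.05,0,0,0,1,0,-0.002,0.1,0,0,0,1,0,-0.002,0.14,0,0,0,1,0,-0.002,0.17,0,0,0,1,0,-0.002,0.19,0,0,0,1,0,-0.002,0.2,0,0,0,1,0,-0.002,0.209,0,0,0,1,0,-0.002,0.209,0,0,0,1,0,-0.002,0.209,0,0,0,1,0,-0.002,0.209,0,0,0,0,0,-0.002,0.209,0,0,0,0,0,-0.002,0.209,0,0,0,0,0,-0.002,0.209,0,0,0,0,0,-0.002,0.209,0,0,0,0,0,-0.002,0.209,0,0,0,0,0,-0.002,0.209,0,0,0,0,0,-0.002,0.209,0,0,0,0]'

```text
time_s: 13.0
eef_pos: [0.566, -0.2598, 0.0807]
eef_rot: [0.001, 0.018, 1.0, 0.0]
wrist_force: [-1.4, -0.0, 5.8]
opening: 0.267
grasp_force: 59.1
```

carry_out --steps '[0,0,-0.03,0,0,0,0,0,0,-0.07,0,0,0,0,0,0,-0.12,0,0,0,0,0,0,-0.17,0,0,0,0,0,0,-0.22,0,0,0,0,0,0,-0.22,0,0,0,0,0,0,-0.22,0,0,0,0]'

```text
time_s: 13.7
eef_pos: [0.5658, -0.26, 0.3013]
eef_rot: [0.002, 0.018, 1.0, -0.0]
wrist_force: [-0.7, -0.5, -3.0]
opening: 0.267
grasp_force: 59.4
```

```bash
python3 - <<'E'
from h import *
move(O+(.0585+.1)*clipR()[:,2],toolR())
E
```

```text
move [0.0449 0.4812 0.0572] [ 0.0039 -0.4331  0.0206]
```

carry_out --steps '[0.03,0.481,0,0.004,-0.433,0.021,0,0.03,0.481,0,0.004,-0.433,0.021,0,0.03,0.481,0,0.004,-0.433,0.021,0,0.03,0.481,0,0.004,-0.433,0.021,0,0.03,0.481,0,0.004,-0.433,0.021,0,0.03,0.481,0,0.004,-0.433,0.021,0,0.03,0.481,0,0.004,-0.433,0.021,0,0.03,0.481,0,0.004,-0.433,0.021,0,0.03,0.481,0,0.004,-0.433,0.021,0,0.03,0.481,0,0.004,-0.433,0.021,0,0.03,0.481,0,0.004,-0.433,0.021,0,0.03,0.481,0,0.004,-0.433,0.021,0,0.03,0.481,0,0.004,-0.433,0.021,0,0.045,0.481,0.03,0.004,-0.433,0.021,0,0.045,0.481,0.057,0.004,-0.433,0.021,0,0.045,0.481,0.057,0.004,-0.433,0.021,0,0.045,0.481,0.057,0.004,-0.433,0.021,0]'

```text
time_s: 15.4
eef_pos: [0.5378, 0.2214, 0.2433]
eef_rot: [0.215, 0.029, 0.976, -0.006]
wrist_force: [-0.9, -0.1, -0.4]
opening: 0.273
grasp_force: 59.5
```

```bash
python3 - <<'E'
from h import *
move(O+(.0585)*clipR()[:,2],toolR())
E
```

```text
move [-0.0006  0.0011  0.0998] [-0.0001 -0.0033 -0.0024]
```

carry_out --steps '[-0.002,0.001,0.03,0,-0.003,-0.002,0,-0.002,0.001,0.055,0,-0.003,-0.002,0,-0.002,0.001,0.065,0,-0.003,-0.002,0,-0.002,0.001,0.072,0,-0.003,-0.002,0,-0.002,0.001,0.079,0,-0.003,-0.002,0,-0.002,0.001,0.079,0,-0.003,-0.002,0]'

```text
time_s: 16.0
eef_pos: [0.5731, 0.2214, 0.1731]
eef_rot: [0.217, 0.027, 0.976, -0.006]
wrist_force: [-0.2, -1.1, -1.3]
opening: 0.271
grasp_force: 59.8
```

carry_out --steps '[0,0,0.006,0,0,0,0,0,0,0.012,0,0,0,0,0,0,0.017,0,0,0,0,0,0,0.02,0,0,0,0,0,0,0.02,0,0,0,0,0,0,0.02,0,0,0,0]'

```text
time_s: 16.6
eef_pos: [0.5811, 0.221, 0.1549]
eef_rot: [0.217, 0.027, 0.976, -0.006]
wrist_force: [-3.7, -3.6, 4.3]
opening: 0.272
grasp_force: 60.4
```

```bash
python3 - <<'E'
from h import *
move(O+.0597*clipR()[:,2],toolR())
o=ctrl.get_obs();print(clipR().T@o["wrist_force"],o["torque"],clipR().T@(o["eef_pos"]-O))
E
```

```text
move [ 0.0015 -0.0009  0.0002] [0.0005 0.0008 0.0012]
[-1.3243 -3.8402  5.3444] [-0.6914  0.3583 -0.2915] [0.0015 0.0009 0.0599]
```

Force is low, so I'll push 2–3 mm more until it stops firm.

carry_out --steps '[0,-0.001,0.0015,0,0,0,0,0,-0.001,0.003,0,0,0,0,0,-0.001,0.003,0,0,0,0]'

```text
time_s: 16.9
eef_pos: [0.5814, 0.2209, 0.1547]
eef_rot: [0.217, 0.026, 0.976, -0.006]
wrist_force: [-28.2, -4.9, 32.6]
opening: 0.27
grasp_force: 64.2
```

carry_out --steps '[0,-0.001,0,0,0,0,0.6,0,-0.001,0,0,0,0,0.6,0,-0.001,0,0,0,0,0.6,0,-0.001,0,0,0,0,0.6,0,-0.001,-0.03,0,0,0,0.6,0,-0.001,-0.07,0,0,0,0.6,0,-0.001,-0.12,0,0,0,0.6,0,-0.001,-0.15,0,0,0,0.6,0,-0.001,-0.15,0,0,0,1,0,-0.001,-0.15,0,0,0,1,0,-0.001,-0.15,0,0,0,1]'

```text
time_s: 18.0
eef_pos: [0.5184, 0.2223, 0.2861]
eef_rot: [0.216, 0.027, 0.976, -0.006]
wrist_force: [-0.2, 0.6, -0.3]
opening: 0.998
grasp_force: 0.0
```

```bash
python3 - <<'E'
from h import *
print(tool(),ctrl.get_obs()["wrist_force"])
np.save("Tw.npy",tool())
cv2.imwrite("pics/w.png",cv2.resize(ctrl.camera("wrist")[:,:,::-1],(800,500),interpolation=cv2.INTER_CUBIC))
E
```

```text
[[-0.9057  0.0549  0.4204  0.5184]
 [ 0.0497  0.9985 -0.0233  0.2223]
 [-0.4211 -0.0002 -0.907   0.2861]
 [ 0.      0.      0.      1.    ]] [-0.1765  0.5729 -0.3053]
```

View pics/w.png

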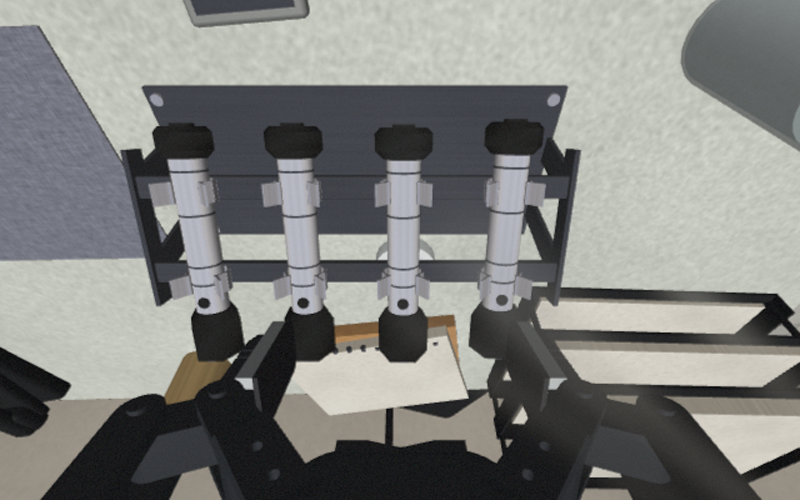

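All four torches are seated alike, with tubes evenly spaced at columns 200, 301, 404 and 505 and the heads up the slope.

```bash
python3 -c "
from bench import ctrl; print(ctrl.hand_in())"
```

```text
the job is handed in; nothing more can be done
None
```

Both loose torches are snapped into the two empty rack places, lens end up. In the last picture they sit evenly with the racked ones, and the job is handed in at about 18 s; no verdict came back.

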